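# Walk the filled beam mould up to its stop

### The arm

A 6-joint arm with a two-finger parallel gripper is mounted at the origin on a cart in front of the work surface, level with it; the furniture and walls round the work are solid. World frame = base frame: x ahead of the robot, y to its left, z up, the work surface at z = 0. Lengths are in m, angles in rad, forces in N, time in s.
With the tool pointing down it reaches from about 0.35 to 0.775 m from the base axis. Payload 7.3 kg.
Tool frame: the origin (TCP) lies between the finger pads; the fingertips stand 8 mm ahead of it and the grasp point (between the pads) lies 11 mm behind it (robot.nose_length is the distance from the TCP to the fingertips, in m); z points along the fingers, y is the line along which they close (so a half turn about z gives the same grasp; the last joint's range is limited). The gripper opens to 92 mm and grips with 3 to 60 N. Pads are 19 mm wide; open, the fingers measure 130 mm over their backs; the gripper's body (75 mm by 190 mm) begins 47 mm behind the grasp point.
Start: joints at [1.121, 0.342, 1.524, -0, 1.275, -0.146], TCP at [0.157, 0.501, 0.214] pointing down, gripper open.
Joint ranges: [-2.53, 2.53], [-0.77, 2.02], [0.04, 2.7], [-1, 4.14], [0.28, 2.66], [-3.11, 3.11]. Speed limits (rad/s): [2.57, 2.57, 3.14, 3.14, 3.14, 3.14].

### API

Orientations are given as [roll, pitch, yaw] about the fixed x, y, z axes, in that order (R = Rz(yaw) Ry(pitch) Rx(roll)).
In Python, from cell import robot gives the robot as it stands. The module is installed in compiled form; this text tells all that it offers.
- The arm moves only by the shell command python3 -m jog 'ROWS' [FORCE]. ROWS is JSON, a list that holds one entry, the list of rows, each a list of 5 numbers: the gripper's target within -1 to 1 (fully open at 1, half-way at 0, shut at -1), then the shift along the tool's x, y, z in m, then the turn about the tool's z in rad. A call has 1 to 5 rows; each row is the pose to reach, as a shift and turn from the pose commanded when the call began, along the tool's axes at that moment; what a row does not reach only later rows make up. A row lasts 1/12 s, in which the tool goes at most 41.7 mm and 7.16 degrees, less where a joint would pass 70% of its speed; a pose out of reach is approached as far as the arm can. A call with a gripper value outside its range is refused whole. The fingers move at their own pace and stop on an object; FORCE is the grip in N (left out, the last holds). Time passes only in rows, so rows that repeat a pose let the fingers close. It gives the time, the measured TCP pose, the force, the opening and the grip force at its end, in the units of the state.
- robot.observe(): the state, without advancing time (a new reading comes with each control period).
- robot.read_camera(name): name is "side" or "top"; returns the picture (384x512x3 uint8, red, green, blue); there is no depth.
- robot.camera_model(name): a dict with "camera_matrix" (3x3 intrinsics, pixels), "dist_coeffs" ([k1, k2, p1, p2, k3] as OpenCV has them; the pictures are not rectified), "position" and "attitude" of the camera in the world. Camera axes: x right, y down, z forward; pixel columns grow to the right and rows downward; lengths in m; the calibration is good to about 2 mm. A picture is of the moment at which its call begins. camera_model takes no time and is no camera call.
- robot.hand_in(): hands the job in; it is judged then, once.
The state is a dict: "time": time; "qpos": joint angles; "qvel": joint speeds; "joint_efforts": joint torques, N m; "tool_pos": TCP position; "tool_rot": TCP orientation; "contact_force": force on the tool from outside, world axes, zero at the start; "torque": the same for the moment, N m; "opening": finger opening in m; "grip_force": force on a finger pad.
Only numpy, scipy, OpenCV 4.12 (cv2) and the standard library are available. Lean on these libraries where they do the work, as an engineer would, in place of code of your own. Each camera call takes 0.05 s, during which the arm holds its last target. There are 200 camera calls.

### The job

Clear the tall sample tin out of the lane between the heavy beam mould and the stop bar and stand it upright in the flat tray beside the other tin. Then walk the mould forward to the stop without lifting it, by pushing on its near face close to one end and then the other so that each time one end swings about 10 to 15 degrees ahead of the other: left end first, then right, then left again and so on all the way. Finish with the mould's far face flush along the stop bar, neither end sticking out past the bar, and leave the things around undisturbed.

Things in the scene. Friction and masses are not known exactly. Their poses are not given: they have to be found in the camera images.
- mould: Heavy steel beam mould filled with grey mortar, about 1.8 kg (1.4 to 2.3): a block 190 long (its y) x 90 deep (x) x 62 high, too deep to grasp. Origin: centre of its underside on the worktop. x points ahead to the stop bar (far face at +45 mm, near face at -45 mm), y to its left end, z up. Slides on two rubber skids 10 high, 18 wide, 60 long in x, at y = +85 and -85 mm.
- mould_left (a point): Point on the mould's far face near its left end: x = +45, y = +85 mm, 30 mm above the worktop; axes as the mould's. Pushed slowly low down (fingertips 20 to 30 mm above the worktop) on the near face, some 85 mm from the middle, the mould turns roughly about the skid at its other end.
- mould_right (a point): The same point near the right end: y = -85 mm.
- stop_bar: Dark steel bar fixed to the worktop beyond the mould, 250 long (its y), 34 high, 46 deep at its foot. Origin: middle of its near face, at the worktop; the near face is the plane x = 0, x points away from the mould, y along the bar to the left, z up.
- stop_turned (a point): A reference direction on the middle of the stop bar's near face, at its top edge: its x axis is level and turned 45 degrees to the left (counter-clockwise from above) from the stop bar's x. The mould's x axis is 45 degrees from it when square to the bar, more with the left end ahead, less with the right.
- tall_tin: The tall sample tin, a round aluminium tin with a white press lid, 54 diameter x 58 high, 0.11 kg, standing in the lane between mould and stop bar. Origin: centre of its underside.
- tin_centre (a point): Centre of the tall tin, 29 mm above its underside; grasp round the body here.
- tray: Flat open aluminium tray fixed to the worktop to the left or right of the lane, 180 (its x) x 150, rim 18 high, walls 4 thick, floor 4 thick. Origin: centre of its underside; x away from the robot at yaw 0.
- tray_spot (a point): Free place on the tray's floor, 35 mm to the far side (+x) of its centre, at floor height.
- flat_tin: The other tin, flat, 70 diameter x 30 high, standing in the near half of the tray, about 45 mm short of its centre. Leave it in place. Origin: centre of its underside.
- mixing_bowl: Small steel bowl, 125 diameter x 55 high, on the other side of the lane from the tray; a bystander. Origin: centre of its underside.
- tape_roll: Roll of tape lying flat, 96 diameter x 25 high, near the right of the mould; a bystander. Origin: centre of its underside.
- stopwatch: Stopwatch lying flat, 71 x 60 x 19, near the left of the mould; a bystander. Origin: centre of its underside.

How it is judged:
On the way, in this order (a step that is already met when the one before it is completed fails the run):
1. the tall tin stands upright in the tray, let go (x of tin_centre in the frame of tray between -0.063 and 0.063 m and y of tin_centre in the frame of tray between -0.055 and 0.055 m and height (world z) of tin_centre below 0.042 m and angle between tin_centre's own z axis and vertical below 0.1 rad and linear speed of tall_tin below 0.03 m/s and contact force between the fingers and tall_tin below 0.1 N), for 0.2 s.
2. the mould's left end is swung ahead of the right (by 6 degrees or more) (angle between the x axis of mould and the x axis of stop_turned, either way round above 0.89 rad), for 0.05 s.
3. its right end is swung ahead of the left (by 6 degrees or more) (angle between the x axis of mould and the x axis of stop_turned, either way round below 0.68 rad), for 0.05 s.
4. its left end is swung ahead again, and is within 70 mm of the stop bar (angle between the x axis of mould and the x axis of stop_turned, either way round above 0.89 rad and x of mould_left in the frame of stop_bar above -0.07 m), for 0.05 s.
At the end, for the whole second after the job is handed in: The mould stands flat and at rest on the worktop with both ends of its far face within 6 mm of the stop bar and its middle within 32 mm of the bar's middle; the tall tin stands upright (within about 6 degrees) on the tray's floor, wholly within the rim (x of each of mould_left, mould_right in the frame of stop_bar above -0.006 m and y of mould in the frame of stop_bar between -0.032 and 0.032 m and height (world z) of mould below 0.004 m and angle between mould's own z axis and vertical below 0.04 rad and linear speed of mould below 0.01 m/s and x of tin_centre in the frame of tray between -0.063 and 0.063 m and y of tin_centre in the frame of tray between -0.055 and 0.055 m and height (world z) of tin_centre below 0.042 m and angle between tin_centre's own z axis and vertical below 0.1 rad and linear speed of tall_tin below 0.03 m/s); the robot touches nothing.
It fails at once if the mould is lifted or tipped (height (world z) of mould above 0.015 m or angle between mould's own z axis and vertical above 0.15 rad).
It fails at once if the mould is pushed into the tall tin (contact force between mould and tall_tin above 1 N).
It fails at once if the flat tin or a bystander is shifted by more than 30 mm (distance of any of flat_tin, mixing_bowl, tape_roll, stopwatch from where it was at the start of the episode above 0.03 m).
It also fails if it takes over 72 s, if anything falls off the work surface, if the arm or the gripper's body presses on something with over 40 N, if the wrist force passes 120 N, or if a joint passes its speed limit or range.

## Working session

There is one attempt and no reset: what is moved stays moved. The work goes in short steps, Python scripts to look and compute and a shell command to move; the robot and the scene stay as the last step left them, time stands still between calls to the robot, and variables do not carry over. Pictures are saved under pics/ and viewed, at most 10 in all, crops included, and the job is handed in when it is done.

```bash
mkdir -p pics; ls; python3 - <<'E'
from cell import robot
import cv2,numpy as np
for n in("top","side"):
    cv2.imwrite(f"pics/{n}0.png",robot.read_camera(n)[:,:,::-1])
    m=robot.camera_model(n);print(n,m)
s=robot.observe();print(s["time"],s["tool_pos"],s["tool_rot"],s["opening"],robot.nose_length)
E
```

```text
pics
top {'camera_matrix': array([[424.73074576,   0.        , 256.6017266 ],
       [  0.        , 424.73074576, 194.82862513],
       [  0.        ,   0.        ,   1.        ]]), 'dist_coeffs': array([-0.12504885,  0.        ,  0.        ,  0.        ,  0.        ]), 'position': array([ 0.44287412, -0.00172235,  0.99948781]), 'attitude': array([-3.04124127, -0.00601792, -1.57540265])}
side {'camera_matrix': array([[348.69035381,   0.        , 259.40431712],
       [  0.        , 348.69035381, 188.94732763],
       [  0.        ,   0.        ,   1.        ]]), 'dist_coeffs': array([-0.09158149,  0.        ,  0.        ,  0.        ,  0.        ]), 'position': array([ 0.44311226, -0.62921823,  0.61672406]), 'attitude': array([-2.31282722, -0.02139943, -0.12789214])}
0.1 [0.1568795  0.50063113 0.21321463] [-3.14025421e+00 -1.86672975e-04  2.83778098e+00] 0.09178973174103094 0.008
```

View pics/top0.png

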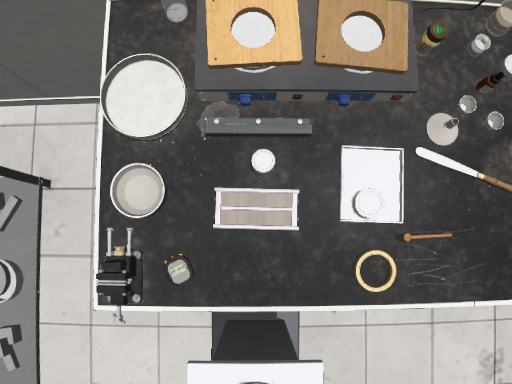

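View pics/side0.png

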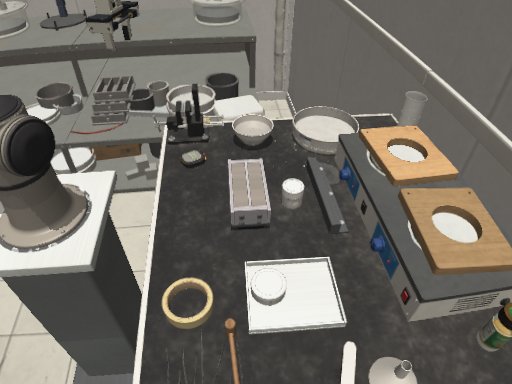

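The top view (up is +x, left is +y) shows:
- mould with corners around (215–299, 188–230)
- tall tin lid at (263,161)
- stop bar at (204–312, 118–135)
- tray at (341–403, 146–222), with the flat tin at (369,203)
- tape roll at (376,271), stopwatch at (178,268) and bowl at (138,190)

The side view agrees. Next I'll enlarge the lane.

```bash
cat > h.py <<'E'
import cv2,numpy as np
from scipy.spatial.transform import Rotation as R
from cell import robot
def world(n,px,z):
    m=robot.camera_model(n);K,d=m["camera_matrix"],m["dist_coeffs"]
    u=cv2.undistortPoints(np.array(px,float).reshape(-1,1,2),K,d)[:,0]
    r=R.from_euler("xyz",m["attitude"]).apply(np.c_[u,np.ones(len(u))])
    p=m["position"];return p+r*((z-p[2])/r[:,2])[:,None]
def proj(n,P):
    m=robot.camera_model(n);Rt=R.from_euler("xyz",m["attitude"]).as_matrix().T
    return cv2.projectPoints(np.array(P,float).reshape(-1,3),cv2.Rodrigues(Rt)[0],-Rt@m["position"],m["camera_matrix"],m["dist_coeffs"])[0][:,0]
def snap(n,f,box,k):
    im=robot.read_camera(n)[:,:,::-1];x0,y0,x1,y1=box
    cv2.imwrite(f,cv2.resize(im[y0:y1,x0:x1],None,fx=k,fy=k,interpolation=cv2.INTER_CUBIC));return im
E
python3 - <<'E'
from h import *
snap("top","pics/t1.png",(190,105,420,245),3.4)
np.set_printoptions(precision=3,suppress=True)
print("mould top",world("top",[(215,188),(299,190),(298,230),(215,228)],.062))
print("tin",world("top",[(263,160.5)],.058),world("side",[(292.5,185)],.058))
print("bar",world("top",[(204,135),(312,135)],.034))
print("tray",world("top",[(341,147),(403,149),(403,222),(341,221)],.018))
print("flat",world("top",[(369,203)],.03))
E
```

```text
mould top [[ 0.553  0.085  0.062]
 [ 0.548 -0.102  0.062]
 [ 0.459 -0.099  0.062]
 [ 0.464  0.084  0.062]]
tin [[ 0.615 -0.023  0.058]] [[ 0.614 -0.021  0.058]]
bar [[ 0.68   0.114  0.034]
 [ 0.68  -0.138  0.034]]
tray [[ 0.655 -0.208  0.018]
 [ 0.651 -0.359  0.018]
 [ 0.476 -0.352  0.018]
 [ 0.48  -0.204  0.018]]
flat [[ 0.52  -0.268  0.03 ]]
```

View pics/t1.png

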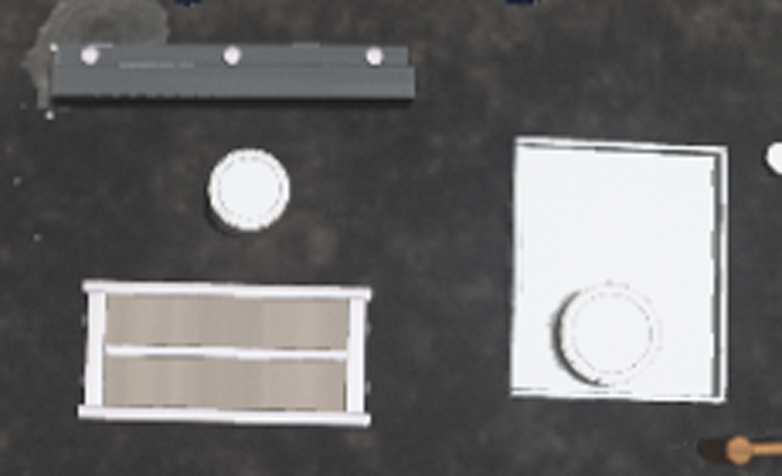

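Measurements agree with the given sizes:
- mould 187×90, centre (0.506,-0.008), yaw about -1.5°
- tin at (0.615,-0.022)
- bar near face x≈0.68, centre y≈-0.012
- tray centre (0.566,-0.281), so the free spot is about (0.600,-0.282)

I'll go above the tin now.

```bash
python3 -m jog '[[[0.5,-0.593,-0.362,0,-0.304],[0.5,-0.593,-0.362,0,-0.304],[0.5,-0.593,-0.362,0,-0.304],[0.5,-0.593,-0.362,0,-0.304],[0.5,-0.593,-0.362,0,-0.304]]]' 15
```

```text
time: 0.57
tool_pos: [0.2896, 0.3491, 0.2137]
tool_rot: [-3.141, -0.0, -3.14]
contact_force: [1.0, 0.6, 0.8]
opening: 0.0692
grip_force: 0.0
```

```bash
python3 -m jog '[[[0.6,-0.325,-0.371,0,0],[0.6,-0.325,-0.371,0,0],[0.6,-0.325,-0.371,0,0],[0.6,-0.325,-0.371,0,0],[0.6,-0.325,-0.371,0,0]]]'
python3 -m jog '[[[0.6,-0.19,-0.218,0,0],[0.6,-0.19,-0.218,0,0],[0.6,-0.19,-0.218,0.05,0],[0.6,-0.19,-0.218,0.08,0],[0.6,-0.19,-0.218,0.1,0]]]'
```

```text
time: 0.98
tool_pos: [0.4272, 0.1921, 0.2139]
tool_rot: [3.141, -0.0, -3.142]
contact_force: [0.7, 1.3, 0.8]
opening: 0.0734
grip_force: 0.0
time: 1.4
tool_pos: [0.5585, 0.0424, 0.1671]
tool_rot: [-3.141, 0.003, 3.141]
contact_force: [0.3, 0.2, 0.2]
opening: 0.0734
grip_force: 0.0
```

```bash
python3 -m jog '[[[0.6,-0.057,-0.064,0,0],[0.6,-0.057,-0.064,0.02,0],[0.6,-0.057,-0.064,0.045,0],[0.6,-0.057,-0.064,0.045,0],[0.6,-0.057,-0.064,0.045,0]]]'
python3 - <<'E'
from h import *
snap("side","pics/s1.png",(200,120,400,270),4)
E
```

```text
time: 1.82
tool_pos: [0.6122, -0.0195, 0.1199]
tool_rot: [3.14, -0.005, 3.141]
contact_force: [0.3, 1.3, 1.1]
opening: 0.0735
grip_force: 0.0
```

View pics/s1.png

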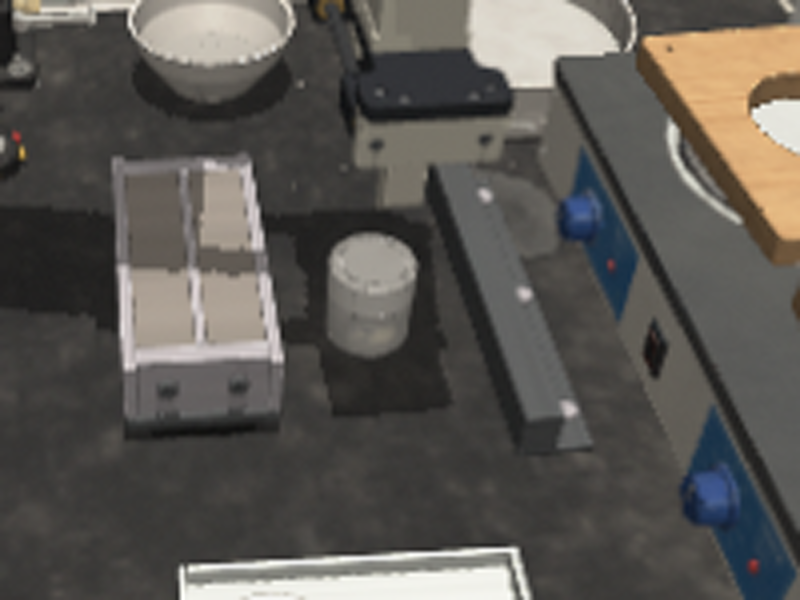

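The tin's lid is centred at crop (372,258), i.e. about (293,184.5), between the mould and the bar as measured. The gripper is right above it, so I'll descend and grasp.

```bash
python3 -m jog '[[[0.6,-0.0,-0.0,0.035,0],[0.6,0,0,0.07,0],[0.6,0,0,0.095,0],[0.6,0,0,0.095,0],[-0.2,0,0,0.095,0]]]'
python3 -m jog '[[[-0.5,0,0,0,0],[-0.5,0,0,0,0],[-0.5,0,0,0,0],[-0.5,0,0,0,0]]]' 20
```

```text
time: 2.28
tool_pos: [0.6135, -0.0184, 0.0279]
tool_rot: [3.141, -0.0, -3.14]
contact_force: [0.4, -0.4, 1.2]
opening: 0.0702
grip_force: 0.0
time: 2.62
tool_pos: [0.6151, -0.0194, 0.0294]
tool_rot: [-3.141, 0.004, -3.141]
contact_force: [-1.0, 0.1, 7.6]
opening: 0.0523
grip_force: 20.1
```

```bash
python3 -m jog '[[[-0.5,0,0,-0.03,0],[-0.5,0,0,-0.06,0],[-0.5,0.005,-0.04,-0.07,0],[-0.5,0.013,-0.08,-0.07,0],[-0.5,0.013,-0.12,-0.07,0]]]'
python3 -m jog '[[[-0.5,0,-0.04,0,0],[-0.5,0,-0.08,0,0],[-0.5,0,-0.12,0,0],[-0.5,0,-0.142,0,0],[-0.5,0,-0.142,0,0]]]'
python3 - <<'E'
from h import *
snap("side","pics/s2.png",(200,180,400,330),4)
E
```

```text
time: 3.03
tool_pos: [0.6004, -0.1402, 0.0992]
tool_rot: [-3.141, 0.003, -3.139]
contact_force: [0.0, -0.0, -1.4]
opening: 0.0518
grip_force: 19.9
time: 3.45
tool_pos: [0.6, -0.2872, 0.0975]
tool_rot: [-3.139, 0.002, 3.137]
contact_force: [-0.4, 0.9, -1.5]
opening: 0.0519
grip_force: 19.9
```

View pics/s2.png

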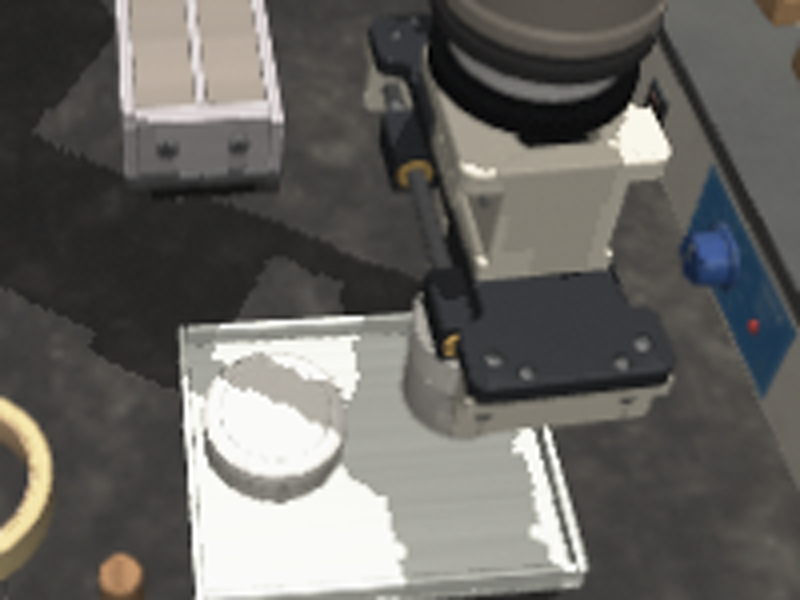

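The tin hangs upright at crop (435,370) over the tray's far half, and the flat tin is untouched at crop (275,420). I'll lower it, release with a partial opening, and rise.

```bash
python3 -m jog '[[[-0.5,0,0,0.03,0],[-0.5,0,0,0.055,0],[-0.5,0,0,0.062,0],[-0.5,0,0,0.065,0],[-0.5,0,0,0.066,0]]]'
python3 -m jog '[[[0.4,0,0,0,0],[0.5,0,0,0,0],[0.5,0,0,0,0],[0.5,0,0,-0.01,0],[0.5,0,0,-0.04,0]]]'
python3 -m jog '[[[0.5,0,0,-0.04,0],[0.5,0.02,0.03,-0.06,0],[0.3,0.06,0.05,-0.06,0],[-0.3,0.10,0.07,-0.06,0],[-1,0.14,0.09,-0.06,0]]]'
python3 - <<'E'
from h import *
snap("side","pics/s3.png",(130,120,390,315),3)
E
```

```text
time: 3.92
tool_pos: [0.6003, -0.2793, 0.0328]
tool_rot: [3.14, -0.001, -3.14]
contact_force: [-7.3, 3.8, 14.2]
opening: 0.0521
grip_force: 20.1
time: 4.33
tool_pos: [0.5982, -0.2796, 0.0672]
tool_rot: [3.137, -0.007, -3.141]
contact_force: [0.4, 0.0, -0.2]
opening: 0.0687
grip_force: 0.0
time: 4.75
tool_pos: [0.4676, -0.1945, 0.1319]
tool_rot: [-3.141, 0.002, -3.141]
contact_force: [-0.2, 0.1, -0.5]
opening: 0.0532
grip_force: 0.0
```

View pics/s3.png

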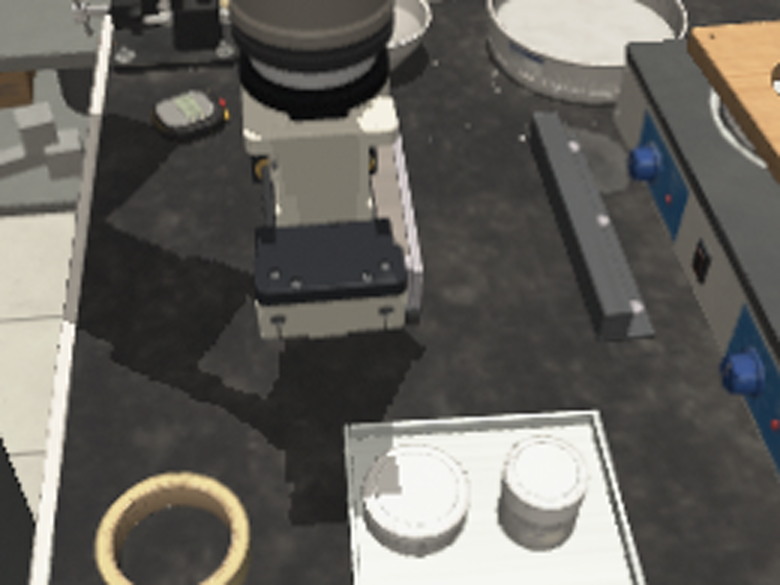

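The tall tin stands upright in the tray at crop (543,490), clear of the flat tin (415,495). The bar's right end foot is at crop (605,337). Next I'll check the bar's face and the bystanders, and move behind the mould's left end.

```bash
python3 -m jog '[[[-1,0.052,0.10,0,0],[-1,0.052,0.14,0,0],[-1,0.052,0.18,0,0],[-1,0.052,0.22,0,0],[-1,0.052,0.26,0,0]]]'
python3 - <<'E'
from h import *
np.set_printoptions(precision=4,suppress=True)
print("barfoot R",world("side",[(331.7,232.3)],0))
print("bar top near edge",world("side",[(308,163),(330,223.8)],.034))
print("top cam",world("top",[(205.3,133.5),(311.8,134.4)],.034),world("top",[(205.3,134.5),(311.8,135.4)],0))
print("mould top",world("top",[(215,187.6),(299.1,190.3),(298.5,230),(213.5,226.2)],.062))
print("watch,tape",world("top",[(178,268)],.019),world("top",[(376,271)],.025))
E
```

```text
time: 5.22
tool_pos: [0.4206, 0.0064, 0.1318]
tool_rot: [-3.141, 0.001, 3.141]
contact_force: [1.0, 0.3, 0.3]
opening: 0.0162
grip_force: 0.0
barfoot R [[ 0.6906 -0.1294  0.    ]]
bar top near edge [[ 0.681   0.0892  0.034 ]
 [ 0.68   -0.1321  0.034 ]]
top cam [[ 0.684   0.1108  0.034 ]
 [ 0.6811 -0.1373  0.034 ]] [[ 0.69    0.1147  0.    ]
 [ 0.687  -0.142  -0.    ]]
mould top [[ 0.5538  0.0846  0.062 ]
 [ 0.547  -0.1024  0.062 ]
 [ 0.4589 -0.0999  0.062 ]
 [ 0.4681  0.0876  0.062 ]]
watch,tape [[0.3734 0.1732 0.019 ]] [[ 0.3637 -0.282   0.025 ]]
```

Bar near face is at x≈0.684, centre y≈-0.013 and yaw about -0.7°. That leaves about 132 mm to travel. The plan is L 35, R 71, L 71, R ~61, L ~26 mm.

```bash
python3 -m jog '[[[-1,0,0.035,0,0],[-1,0,0.062,0.03,0],[-1,0,0.062,0.065,0],[-1,0,0.062,0.10,0],[-1,0,0.062,0.10,0]]]'
python3 -m jog '[[[-1,-0.008,0,0,0],[-1,-0.016,0,0,0],[-1,-0.02,0,0,0],[-1,-0.024,0,0,0],[-1,-0.028,0,0,0]]]'
```

```text
time: 5.63
tool_pos: [0.4177, 0.0677, 0.0268]
tool_rot: [3.141, -0.009, -3.14]
contact_force: [-1.4, 0.1, 0.4]
opening: 0.0002
grip_force: 0.0
time: 6.05
tool_pos: [0.4507, 0.0667, 0.0323]
tool_rot: [3.142, 0.003, 3.141]
contact_force: [-0.7, 0.3, 0.2]
opening: 0.0007
grip_force: 0.0
```

```bash
python3 -m jog '[[[-1,-0.004,0,0,0],[-1,-0.008,0,0,0],[-1,-0.012,0,0,0],[-1,-0.016,0,0,0],[-1,-0.020,0,0,0]]]'
python3 -m jog '[[[-1,-0.004,0,0,0],[-1,-0.008,0,0,0],[-1,-0.012,0,0,0],[-1,-0.016,0,0,0],[-1,-0.020,0,0,0]]]'
```

```text
time: 6.47
tool_pos: [0.4623, 0.0678, 0.0304]
tool_rot: [3.14, -0.014, 3.141]
contact_force: [-17.9, 3.7, 12.4]
opening: 0.0005
grip_force: 9.1
time: 6.88
tool_pos: [0.4834, 0.0679, 0.0304]
tool_rot: [3.14, -0.012, 3.141]
contact_force: [-15.5, 3.6, 8.1]
opening: 0.0005
grip_force: 8.0
```

```bash
python3 -m jog '[[[-1,-0.004,0,0,0],[-1,-0.007,0,0,0],[-1,-0.007,0,0,0]]]'
python3 -m jog '[[[-1,0.03,0,0,0],[-1,0.06,0,-0.03,0],[-1,0.06,-0.04,-0.07,0],[-1,0.06,-0.08,-0.08,0],[-1,0.06,-0.12,-0.08,0]]]'
python3 - <<'E'
from h import *
a=robot.read_camera("top")[:,:,::-1][110:250,190:420];b=robot.read_camera("side")[:,:,::-1][150:250,200:364]
a=cv2.resize(a,None,fx=2.5,fy=2.5,interpolation=cv2.INTER_CUBIC);b=cv2.resize(b,(575,350-110),interpolation=cv2.INTER_CUBIC)
b=cv2.resize(robot.read_camera("side")[:,:,::-1][150:250,200:364],None,fx=2.4,fy=2.4,interpolation=cv2.INTER_CUBIC)
c=np.zeros((590,575,3),np.uint8);c[:350]=a;c[350:,:b.shape[1]]=b
cv2.imwrite("pics/m1.png",c)
E
```

```text
time: 7.13
tool_pos: [0.4918, 0.0678, 0.0304]
tool_rot: [3.14, -0.009, 3.141]
contact_force: [-11.6, 5.0, 5.5]
opening: 0.0004
grip_force: 6.2
time: 7.55
tool_pos: [0.4375, -0.0431, 0.1133]
tool_rot: [-3.14, 0.006, -3.138]
contact_force: [1.3, -0.9, -0.8]
opening: 0.0005
grip_force: 0.0
```

View pics/m1.png

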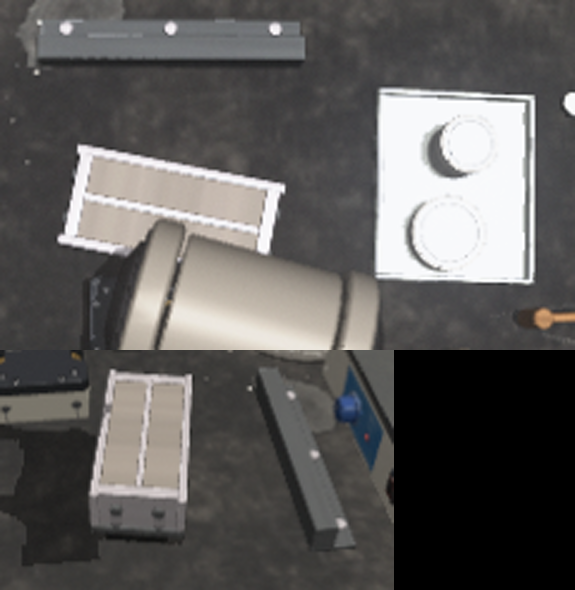

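The top view shows the mould turned with its left end ahead: far edge from crop (81,147) to (284,186). Both tins are upright in the tray. I'll add an automatic far-edge fit to the helper.

```bash
cat >> h.py <<'E'
def mould():
    "far top edge of the mould in the top picture -> corners, yaw, centre"
    g=cv2.GaussianBlur(cv2.cvtColor(robot.read_camera("top"),cv2.COLOR_RGB2GRAY),(3,1),0).astype(float)
    P=[]
    for c in range(192,330):
        col=g[138:235,c];w=np.where(col>120)[0]
        if len(w) and w[0]>0:
            i=w[0];P.append((c,138+i-(col[i]-120)/(col[i]-col[i-1])))
    P=np.array(P);best=np.zeros(len(P),bool)
    for i in range(0,len(P),3):
        for j in range(i+20,len(P),3):
            s=(P[j,1]-P[i,1])/(P[j,0]-P[i,0])
            k=abs(P[:,1]-P[i,1]-s*(P[:,0]-P[i,0]))<.8
            if k.sum()>best.sum(): best=k
    Q=P[best];s,b=np.polyfit(Q[:,0],Q[:,1],1)
    W=world("top",[(Q[0,0]-.5,s*(Q[0,0]-.5)+b),(Q[-1,0]+.5,s*(Q[-1,0]+.5)+b)],.062)[:,:2]
    d=W[0]-W[1];yaw=np.arctan2(-d[0],d[1]);x=np.array([np.cos(yaw),np.sin(yaw)])
    y=np.array([-x[1],x[0]])
    c=W.mean(0)-.045*x
    st=robot.observe()
    print("n",len(Q),"len %.3f L %s R %s yaw %.1f deg centre %s"%(np.hypot(*d),W[0].round(3),W[1].round(3),np.degrees(yaw),c.round(3)))
    for n,a in(("pushL",.078),("pushR",-.078)): print(n,(c-.045*x+a*y).round(3))
    print("t %.2f tcp %s"%(st["time"],np.round(st["tool_pos"],4)))
E
python3 -c "
from h import *
mould()
print(world('top',[(222.4,168.8),(303.6,184.4)],.062))"
```

```text
n 83 len 0.189 L [0.601 0.073] R [ 0.564 -0.113] yaw -11.3 deg centre [ 0.538 -0.011]
pushL [0.509 0.074]
pushR [ 0.479 -0.079]
t 7.75 tcp [ 0.4361 -0.0433  0.1102]
[[ 0.5959916   0.06833995  0.062     ]
 [ 0.56018823 -0.11266902  0.062     ]]
```

```bash
python3 -m jog '[[[-1,0,-0.034,0.02,0],[-1,0,-0.034,0.05,0],[-1,0,-0.034,0.079,0],[-1,-0.008,-0.034,0.079,0],[-1,-0.016,-0.034,0.079,0]]]'
python3 -m jog '[[[-1,-0.004,0,0,0],[-1,-0.008,0,0,0],[-1,-0.012,0,0,0],[-1,-0.016,0,0,0],[-1,-0.020,0,0,0]]]'
python3 -m jog '[[[-1,-0.004,0,0,0],[-1,-0.008,0,0,0],[-1,-0.012,0,0,0],[-1,-0.016,0,0,0],[-1,-0.020,0,0,0]]]'
python3 -m jog '[[[-1,-0.004,0,0,0],[-1,-0.008,0,0,0],[-1,-0.012,0,0,0],[-1,-0.016,0,0,0],[-1,-0.020,0,0,0]]]'
python3 -c "
from h import *
mould()"
```

```text
time: 8.17
tool_pos: [0.4515, -0.0747, 0.03]
tool_rot: [3.14, -0.004, -3.14]
contact_force: [0.2, -0.3, 0.1]
opening: 0.0007
grip_force: 0.0
time: 8.58
tool_pos: [0.4685, -0.0758, 0.0315]
tool_rot: [3.141, -0.008, -3.14]
contact_force: [-15.2, -5.6, 8.5]
opening: 0.0007
grip_force: 6.6
time: 9.0
tool_pos: [0.4894, -0.0765, 0.0316]
tool_rot: [-3.141, -0.006, -3.141]
contact_force: [-13.1, -5.5, 5.5]
opening: 0.0001
grip_force: 5.9
time: 9.42
tool_pos: [0.509, -0.0765, 0.0317]
tool_rot: [-3.141, -0.007, -3.14]
contact_force: [-14.1, -5.7, 8.1]
opening: 0.0005
grip_force: 7.4
n 65 len 0.202 L [0.61  0.093] R [ 0.612 -0.109] yaw 0.4 deg centre [ 0.566 -0.008]
pushL [0.52  0.069]
pushR [ 0.522 -0.087]
t 9.47 tcp [ 0.5099 -0.0765  0.0317]
```

```bash
python3 -m jog '[[[-1,-0.004,0,0,0],[-1,-0.008,0,0,0],[-1,-0.012,0,0,0],[-1,-0.016,0,0,0],[-1,-0.020,0,0,0]]]'
python3 -m jog '[[[-1,-0.004,0,0,0],[-1,-0.008,0,0,0],[-1,-0.009,0,0,0]]]'
python3 -m jog '[[[-1,0.03,0,0,0],[-1,0.06,0,-0.03,0],[-1,0.08,0.04,-0.07,0],[-1,0.09,0.08,-0.08,0],[-1,0.09,0.12,-0.08,0]]]'
python3 -c "
from h import *
mould()"
```

```text
time: 9.88
tool_pos: [0.5287, -0.0763, 0.0315]
tool_rot: [-3.141, -0.007, -3.14]
contact_force: [-12.7, -5.6, 6.9]
opening: 0.0004
grip_force: 7.0
time: 10.13
tool_pos: [0.5386, -0.0763, 0.0316]
tool_rot: [-3.141, -0.006, -3.14]
contact_force: [-12.1, -4.6, 5.7]
opening: 0.0006
grip_force: 6.4
time: 10.55
tool_pos: [0.4528, 0.0294, 0.1129]
tool_rot: [-3.141, 0.006, 3.139]
contact_force: [1.8, 0.4, 0.4]
opening: 0.0005
grip_force: 0.0
n 84 len 0.191 L [0.619 0.104] R [ 0.645 -0.085] yaw 8.0 deg centre [0.587 0.004]
pushL [0.532 0.075]
pushR [ 0.553 -0.08 ]
t 10.60 tcp [0.4518 0.0367 0.1128]
```

```bash
python3 -m jog '[[[-1,0,0.03,0.02,0],[-1,-0.02,0.03,0.05,0],[-1,-0.03,0.03,0.08,0],[-1,-0.045,0.03,0.08,0],[-1,-0.055,0.03,0.08,0]]]'
python3 -m jog '[[[-1,-0.004,0,0,0],[-1,-0.008,0,0,0],[-1,-0.012,0,0,0],[-1,-0.016,0,0,0],[-1,-0.020,0,0,0]]]'
python3 -m jog '[[[-1,-0.004,0,0,0],[-1,-0.008,0,0,0],[-1,-0.012,0,0,0],[-1,-0.016,0,0,0],[-1,-0.020,0,0,0]]]'
python3 -m jog '[[[-1,-0.004,0,0,0],[-1,-0.008,0,0,0],[-1,-0.012,0,0,0],[-1,-0.016,0,0,0],[-1,-0.020,0,0,0]]]'
python3 -c "
from h import *
mould()"
```

```text
time: 11.02
tool_pos: [0.508, 0.0598, 0.0283]
tool_rot: [3.141, -0.001, -3.14]
contact_force: [1.2, -0.6, 0.0]
opening: 0.0004
grip_force: 0.0
time: 11.43
tool_pos: [0.5214, 0.0596, 0.029]
tool_rot: [3.141, -0.012, -3.14]
contact_force: [-20.1, 2.7, 15.2]
opening: 0.0009
grip_force: 9.6
time: 11.85
tool_pos: [0.5415, 0.0608, 0.0292]
tool_rot: [3.14, -0.012, -3.14]
contact_force: [-17.0, 6.5, 13.2]
opening: 0.0004
grip_force: 8.8
time: 12.27
tool_pos: [0.5611, 0.0606, 0.029]
tool_rot: [3.14, -0.013, -3.141]
contact_force: [-18.3, 5.2, 12.5]
opening: 0.0004
grip_force: 9.2
n 40 len 0.124 L [0.663 0.023] R [ 0.659 -0.101] yaw -2.0 deg centre [ 0.616 -0.037]
pushL [0.574 0.043]
pushR [ 0.568 -0.113]
t 12.32 tcp [0.5625 0.0605 0.0291]
```

The right end creeps forward because the push is too close to the middle. I'll shift outward on the left end.

```bash
python3 -m jog '[[[-1,0.015,0,0,0],[-1,0.015,0.03,0,0],[-1,0.015,0.031,0,0],[-1,0.004,0.031,0,0],[-1,0.0,0.031,0,0]]]'
python3 -m jog '[[[-1,-0.003,0,0,0],[-1,-0.006,0,0,0],[-1,-0.009,0,0,0],[-1,-0.012,0,0,0],[-1,-0.012,0,0,0]]]'
python3 -c "
from h import *
mould()"
```

```text
time: 12.73
tool_pos: [0.566, 0.0912, 0.0294]
tool_rot: [3.141, -0.003, -3.141]
contact_force: [-15.3, 4.6, 12.3]
opening: 0.0005
grip_force: 8.0
time: 13.15
tool_pos: [0.5758, 0.0912, 0.029]
tool_rot: [3.14, -0.008, -3.142]
contact_force: [-11.7, 4.4, 6.1]
opening: 0.0005
grip_force: 6.2
n 12 len 0.174 L [0.656 0.077] R [ 0.664 -0.096] yaw 2.7 deg centre [ 0.615 -0.012]
pushL [0.566 0.064]
pushR [ 0.574 -0.092]
t 13.20 tcp [0.5758 0.0912 0.029 ]
```

```bash
python3 -m jog '[[[-1,0.03,0,0,0],[-1,0.06,0,-0.03,0],[-1,0.10,-0.02,-0.04,0],[-1,0.14,-0.04,-0.05,0],[-1,0.15,-0.06,-0.06,0]]]'
python3 -c "
from h import *
mould()
snap('top','pics/t2.png',(180,105,420,245),3)"
```

```text
time: 13.62
tool_pos: [0.4246, 0.0306, 0.0891]
tool_rot: [3.141, -0.003, -3.139]
contact_force: [-0.5, -0.0, -0.1]
opening: 0.0004
grip_force: 0.0
n 10 len 0.190 L [0.655 0.084] R [ 0.663 -0.105] yaw 2.4 deg centre [ 0.614 -0.012]
pushL [0.566 0.064]
pushR [ 0.572 -0.092]
t 13.67 tcp [0.4243 0.0273 0.091 ]
```

View pics/t2.png

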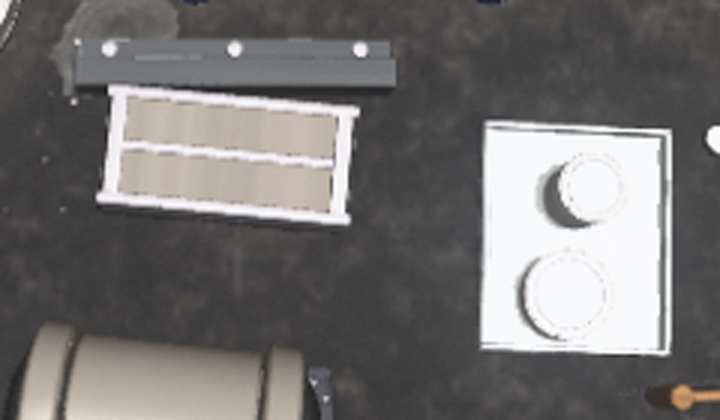

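The mould's far edge now runs from crop (112,85) to (358,107), so it is near the bar with the left end slightly ahead. My scan started below that edge, so I'll fix it.

```bash
sed -i 's/g\[138:235,c\]/g[127:235,c]/;s/(c,138+i/(c,127+i/' h.py
python3 -c "
from h import *
mould()
print(world('top',[(205.3,133.5),(311.8,134.4)],.034))"
```

```text
n 53 len 0.177 L [0.692 0.046] R [ 0.687 -0.131] yaw -1.5 deg centre [ 0.645 -0.041]
pushL [0.602 0.038]
pushR [ 0.598 -0.118]
t 13.77 tcp [0.4294 0.029  0.0904]
[[ 0.68398773  0.1107522   0.034     ]
 [ 0.68110934 -0.13729324  0.034     ]]
```

```bash
sed -i 's/g\[127:235,c\]/g[129:235,c]/;s/(c,127+i/(c,129+i/;s/120/160/g' h.py
python3 -c "
from h import *
mould()
print(world('top',[(217.3,133.5),(299.3,140.9)],.062))
g=cv2.cvtColor(robot.read_camera('top'),cv2.COLOR_RGB2GRAY)
for c in (200,219,230,260,290,298,305):print(c,g[126:146,c])"
```

```text
n 84 len 0.190 L [0.679 0.084] R [ 0.66  -0.105] yaw -5.6 deg centre [ 0.625 -0.006]
pushL [0.588 0.076]
pushR [ 0.573 -0.079]
t 13.82 tcp [0.4302 0.0296 0.0899]
[[ 0.67680212  0.0803195   0.062     ]
 [ 0.65914196 -0.10469548  0.062     ]]
200 [107 109 109 100  89  67  65  64  65  69  72  66  65  65  63  63  65  64
  63  64]
219 [118 116 118 118 120 120 104 179 235 236 236 235 234 235 236 236 236 236
 238 237]
230 [116 119 120 119 117 119 105  67 177 234 240 206 153 185 187 185 187 185
 186 186]
260 [119 121 124 123 124 123 119  83  45  45  60 193 240 244 210 165 180 180
 181 181]
290 [118 119 118 121 125 125 118  86  42  44  47  58  65  95 198 241 231 190
 181 180]
298 [119 116 117 122 126 125 124  93  42  44  45  60  68  69 137 218 242 219
 106  74]
305 [117 117 118 121 125 128 123  95  41  41  49  65  76  73  70  69  67  69
  71  69]
```

Measured yaw is -5.6°, about 5° relative to the bar, with only about 5 mm left at the left end. That is not enough for the "left ahead" step (6°), so I need extra rotation without going forward. A low sideways push (-y) on the left end face near its far corner turns the mould clockwise, and it also centres the mould slightly.

```bash
python3 -m jog '[[[-1,-0.04,0.02,-0.01,0.0],[-1,-0.07,0.04,-0.015,0],[-1,-0.11,0.06,-0.015,0.1],[-1,-0.145,0.08,-0.015,0.175],[-1,-0.18,0.1,-0.015,0.175]]]'
python3 -c "
from h import *
s=robot.observe();p=s['tool_pos'];Rt=R.from_euler('xyz',s['tool_rot'])
print(s['tool_rot'],Rt.inv().apply(np.array([.665,.150,.095])-p))
print(world('top',[(138,190)],.05),world('top',[(200,100)],.05))"
```

```text
time: 14.28
tool_pos: [0.6111, 0.1323, 0.1032]
tool_rot: [3.141, 0.0, 2.964]
contact_force: [1.5, 0.0, 0.1]
opening: 0.0001
grip_force: 0.0
[3.14134401e+00 3.96289816e-05 2.96365352e+00] [-0.04986795  0.02696667  0.00821083]
[[0.55053588 0.26108978 0.05      ]] [[0.75980327 0.12225365 0.05      ]]
```

```bash
python3 -m jog '[[[-1,-0.03,0.016,0,0],[-1,-0.05,0.027,0.01,0],[-1,-0.05,0.027,0.04,0],[-1,-0.05,0.027,0.072,0],[-1,-0.05,0.027,0.072,0]]]'
python3 -m jog '[[[-1,-0.001,-0.008,0,0],[-1,-0.003,-0.016,0,0],[-1,-0.004,-0.024,0,0],[-1,-0.005,-0.028,0,0],[-1,-0.006,-0.032,0,0]]]'
```

```text
time: 14.7
tool_pos: [0.6589, 0.1487, 0.0235]
tool_rot: [-3.138, -0.012, 2.968]
contact_force: [-1.9, -0.1, -1.5]
opening: 0.0003
grip_force: 0.0
time: 15.12
tool_pos: [0.6643, 0.1143, 0.034]
tool_rot: [3.141, 0.003, 2.966]
contact_force: [-0.5, -0.8, -0.0]
opening: 0.0004
grip_force: 0.0
```

```bash
python3 -m jog '[[[-1,-0.001,-0.004,0,0],[-1,-0.001,-0.008,0,0],[-1,-0.002,-0.012,0,0],[-1,-0.003,-0.016,0,0],[-1,-0.003,-0.019,0,0]]]'
python3 -m jog '[[[-1,-0.001,-0.003,0,0],[-1,-0.001,-0.006,0,0],[-1,-0.001,-0.008,0,0]]]'
python3 -c "
from h import *
mould()"
```

```text
time: 15.53
tool_pos: [0.663, 0.0982, 0.0321]
tool_rot: [3.138, 0.0, 2.967]
contact_force: [2.6, 8.6, -1.4]
opening: 0.0004
grip_force: 5.5
time: 15.78
tool_pos: [0.6633, 0.0903, 0.0321]
tool_rot: [3.138, 0.002, 2.967]
contact_force: [3.9, 9.6, -2.2]
opening: 0.0009
grip_force: 5.9
n 48 len 0.109 L [ 0.67  -0.006] R [ 0.655 -0.114] yaw -7.7 deg centre [ 0.618 -0.054]
pushL [0.584 0.029]
pushR [ 0.563 -0.125]
t 15.83 tcp [0.6632 0.0899 0.0321]
```

```bash
python3 -m jog '[[[-1,-0.001,-0.003,0,0],[-1,-0.001,-0.006,0,0],[-1,-0.001,-0.008,0,0],[-1,-0.001,-0.008,0,0]]]'
python3 -m jog '[[[-1,0.003,0.02,0,0],[-1,0.003,0.02,-0.03,0],[-1,0.003,0.02,-0.065,0],[-1,0.04,0.02,-0.065,-0.1],[-1,0.08,0.0,-0.065,-0.175]]]'
python3 -m jog '[[[-1,0.04,-0.01,0,0],[-1,0.08,-0.03,0,0],[-1,0.12,-0.06,0,0],[-1,0.15,-0.08,0,0],[-1,0.15,-0.11,0,0]]]'
python3 -c "
from h import *
mould()
print(robot.observe()['tool_rot'])
g=cv2.cvtColor(robot.read_camera('top'),cv2.COLOR_RGB2GRAY).astype(float);Q=[]
for c in range(240,309,2):
    r=g[126:138,c]; i=np.argmin(np.diff(r)); Q.append((c,126+np.interp(-90,-r[i-1:i+3],np.arange(i-1,i+3))))
Q=np.array(Q);s,b=np.polyfit(Q[:,0],Q[:,1],1);W=world('top',[(206,206*s+b),(311,311*s+b)],.034);print('bar',W,np.degrees(np.arctan2(W[1,0]-W[0,0],W[0,1]-W[1,1])))"
```

```text
time: 16.17
tool_pos: [0.6629, 0.082, 0.0321]
tool_rot: [3.138, 0.002, 2.967]
contact_force: [1.8, 7.6, -1.9]
opening: 0.0009
grip_force: 6.2
time: 16.58
tool_pos: [0.589, 0.0968, 0.0996]
tool_rot: [3.14, 0.009, -3.135]
contact_force: [-0.8, -0.8, -0.5]
opening: 0.0002
grip_force: 0.0
time: 17.0
tool_pos: [0.4295, -0.0139, 0.0965]
tool_rot: [3.14, -0.006, -3.139]
contact_force: [0.3, 0.9, -0.4]
opening: -0.0
grip_force: 0.0
n 83 len 0.189 L [0.68  0.064] R [ 0.651 -0.123] yaw -8.9 deg centre [ 0.621 -0.023]
pushL [0.589 0.061]
pushR [ 0.565 -0.093]
t 17.05 tcp [ 0.4327 -0.0198  0.0972]
[-3.13968920e+00 -1.94763263e-03 -3.14116630e+00]
bar [[ 0.68395593  0.10911807  0.034     ]
 [ 0.68488691 -0.13550264  0.034     ]] 0.21805667199200135
```

Left end is now ahead by about 8.5° at x=0.680, so step 4 is met. Next I'll push the right end up to the bar.

```bash
python3 -m jog '[[[-1,0,-0.036,0.0,0],[-1,0,-0.076,0.02,0],[-1,-0.03,-0.076,0.05,0],[-1,-0.06,-0.076,0.065,0],[-1,-0.09,-0.076,0.065,0]]]'
python3 -m jog '[[[-1,-0.006,0,0,0],[-1,-0.012,0,0,0],[-1,-0.016,0,0,0],[-1,-0.020,0,0,0],[-1,-0.024,0,0,0]]]'
python3 -m jog '[[[-1,-0.004,0,0,0],[-1,-0.008,0,0,0],[-1,-0.012,0,0,0],[-1,-0.016,0,0,0],[-1,-0.020,0,0,0]]]'
python3 -c "
from h import *
mould()"
```

```text
time: 17.52
tool_pos: [0.5256, -0.0915, 0.0286]
tool_rot: [3.14, -0.005, 3.139]
contact_force: [-0.8, -0.0, 0.9]
opening: 0.0008
grip_force: 0.0
time: 17.93
tool_pos: [0.55, -0.0909, 0.0324]
tool_rot: [3.142, -0.0, -3.141]
contact_force: [-0.4, -0.7, -0.6]
opening: 0.0004
grip_force: 0.2
time: 18.35
tool_pos: [0.5664, -0.0921, 0.0323]
tool_rot: [-3.141, -0.008, -3.142]
contact_force: [-12.5, -5.7, 9.8]
opening: 0.0006
grip_force: 6.9
n 51 len 0.163 L [0.684 0.071] R [ 0.67  -0.092] yaw -4.8 deg centre [ 0.632 -0.007]
pushL [0.594 0.075]
pushR [ 0.581 -0.081]
t 18.40 tcp [ 0.5675 -0.0921  0.0323]
```

```bash
python3 -m jog '[[[-1,-0.003,0,0,0],[-1,-0.006,0,0,0],[-1,-0.009,0,0,0],[-1,-0.012,0,0,0],[-1,-0.014,0,0,0]]]'
python3 -m jog '[[[-1,-0.002,0,0,0],[-1,-0.004,0,0,0],[-1,-0.006,0,0,0],[-1,-0.006,0,0,0]]]'
python3 -c "
from h import *
mould()"
```

```text
time: 18.82
tool_pos: [0.5806, -0.0924, 0.0323]
tool_rot: [-3.141, -0.007, -3.142]
contact_force: [-14.4, -6.7, 10.4]
opening: 0.0006
grip_force: 7.4
time: 19.15
tool_pos: [0.5812, -0.0924, 0.0324]
tool_rot: [-3.141, -0.019, -3.141]
contact_force: [-32.0, -7.8, 22.3]
opening: 0.0004
grip_force: 16.2
n 52 len 0.165 L [0.686 0.078] R [ 0.684 -0.087] yaw -0.5 deg centre [ 0.64  -0.005]
pushL [0.596 0.074]
pushR [ 0.594 -0.082]
t 19.20 tcp [ 0.5812 -0.0924  0.0324]
```

The right end has stalled on the bar at 32 N. I'll seat the left end the same way.

```bash
python3 -m jog '[[[-1,0.02,0,0,0],[-1,0.04,0.03,0,0],[-1,0.04,0.07,0,0],[-1,0.04,0.11,0,0],[-1,0.04,0.145,0,0]]]'
python3 -m jog '[[[-1,0,0.018,0,0],[-1,-0.01,0.018,0,0],[-1,-0.02,0.018,0,0],[-1,-0.028,0.018,0,0],[-1,-0.031,0.018,0,0]]]'
python3 -m jog '[[[-1,-0.003,0,0,0],[-1,-0.006,0,0,0],[-1,-0.008,0,0,0],[-1,-0.010,0,0,0],[-1,-0.010,0,0,0]]]'
python3 -c "
from h import *
mould()"
```

```text
time: 19.62
tool_pos: [0.5497, 0.0555, 0.0327]
tool_rot: [3.141, 0.001, 3.141]
contact_force: [0.3, 0.3, -0.2]
opening: 0.0003
grip_force: 0.0
time: 20.03
tool_pos: [0.5823, 0.0718, 0.0325]
tool_rot: [3.142, 0.001, -3.141]
contact_force: [-0.5, 0.1, 0.5]
opening: 0.0005
grip_force: 0.0
time: 20.45
tool_pos: [0.5823, 0.0717, 0.0317]
tool_rot: [3.142, -0.019, 3.141]
contact_force: [-27.6, -0.8, 22.0]
opening: 0.0002
grip_force: 14.2
n 51 len 0.154 L [0.684 0.041] R [ 0.685 -0.112] yaw 0.4 deg centre [ 0.639 -0.036]
pushL [0.594 0.042]
pushR [ 0.595 -0.114]
t 20.50 tcp [0.5823 0.0717 0.0317]
```

Both ends stall at x≈0.581–0.582, so the mould is flush. I'll retreat and check.

```bash
python3 -m jog '[[[-1,0.02,0,0,0],[-1,0.06,0,-0.02,0],[-1,0.10,0,-0.06,0],[-1,0.14,0,-0.10,0],[-1,0.17,0,-0.12,0]]]'
python3 -m jog '[[[-1,0.04,0,0,0],[-1,0.04,0,0,0],[-1,0.04,0,0,0]]]'
python3 -c "
from h import *
mould();snap('top','pics/t3.png',(90,105,420,300),2.2)"
```

```text
time: 20.92
tool_pos: [0.4406, 0.0714, 0.1362]
tool_rot: [3.142, -0.0, 3.141]
contact_force: [0.4, 0.2, -0.1]
opening: 0.0004
grip_force: 0.0
time: 21.17
tool_pos: [0.4, 0.0716, 0.1356]
tool_rot: [3.142, -0.0, 3.141]
contact_force: [1.3, 0.9, 0.8]
opening: 0.0004
grip_force: 0.0
n 84 len 0.190 L [0.685 0.078] R [ 0.684 -0.112] yaw -0.4 deg centre [ 0.64  -0.017]
pushL [0.595 0.061]
pushR [ 0.594 -0.095]
t 21.22 tcp [0.402  0.0716 0.1357]
```

View pics/t3.png

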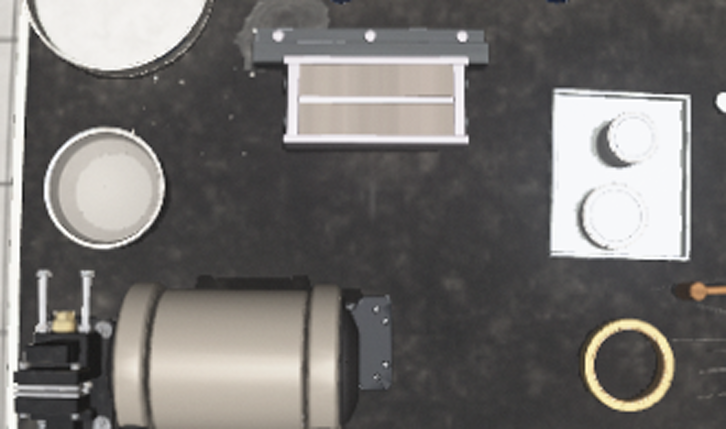

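The mould sits flush and centred on the bar: far edge at crop y≈58, x 287–467, with the bar spanning 252–488. The tall tin is upright in the tray at (632,138), and the flat tin, tape and bowl look unmoved. The stopwatch is hidden under the arm, but nothing went near it. I'll hand in.

```bash
python3 -c "
from cell import robot
print(robot.hand_in())"
```

```text
the job is handed in; nothing more can be done
None
```

I handed the job in at about 21 s, with no verdict returned: the tall tin is upright in the tray and the mould was walked left, right, left, right, left to sit flush and centred on the stop bar, though one sideways push on its left end was needed to get the third swing past 6 degrees.

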